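# Sort the filled amber bottles into their batch dishes

### The arm

A 6-joint arm with a two-finger parallel gripper is mounted at the origin on the work surface. World frame = base frame: x ahead of the robot, y to its left, z up, the work surface at z = 0. Lengths are in m, angles in rad, forces in N, time in s.
With the tool pointing down it reaches from about 0.275 to 0.725 m from the base axis. Payload 5.6 kg.
Tool frame: the origin (TCP) lies midway between the tips of the shut fingers; the grasp point (between the pads) lies 19 mm behind it; z points along the fingers, y is the line along which they close (so a half turn about z gives the same grasp; the last joint's range is limited). The gripper opens to 85 mm and grips with 20 to 120 N. Pads are 22 mm wide; open, the fingers measure 114 mm over their backs; the gripper's body (76 mm by 85 mm) begins 54 mm behind the grasp point. The pads swing forward as they close: fully open they stand 13 mm farther back than shut.
Start: joints at [1.55, 0.255, 0.108, 0, -1.424, -0.285], TCP at [0.166, 0.524, 0.231] pointing down, gripper open.
Joint ranges: [-2.95, 2.95], [-1.21, 1.97], [-1.09, 1.5], [-2.87, 1.71], [-2.94, -0.07], [-3.05, 3.05]. Speed limits (rad/s): [2.57, 2.57, 3.14, 3.14, 3.14, 3.14].

### API

Orientations are given as a 3x3 rotation matrix whose columns are the frame's x, y, z axes.
In Python, from cell import robot, snapshot, models gives the robot as it stands.
- The arm moves only by the tool play_rows, never from a script. Its argument "commands" is a list of rows, each a list of 5 numbers: the shift along the tool's x, y, z scaled (see below), then the turn about the tool's z scaled (see below), then the closure, from -1 (fully open) to 1 (shut), so that 0 is half open. A call has 1 to 10 rows; each row is the pose to reach, as a shift and turn from the pose commanded when the call began, along the tool's axes at that moment, turning the shorter way round; what a row does not reach only later rows make up. The controller multiplies each number of a shift by 300 mm and each number of a turn by 360 degrees. A row lasts 1/8 s, in which the tool goes at most 62.5 mm and 10.7 degrees, less where a joint would pass 70% of its speed; a pose out of reach is approached as far as the arm can. A call with a number of a shift or a turn outside -1 to 1 is refused whole. A call with a gripper value outside its range is refused whole. The fingers move at their own pace and stop on an object; "force" is the grip in N (left out, the last holds). Time passes only in rows, so rows that repeat a pose let the fingers close. It gives the time, the measured TCP pose, the force, the opening and the grip force at its end, in the units of the state.
- robot.read_state(): the state, without advancing time (a new reading comes with each control period).
- snapshot(name): name is "scene" or "side" or "wrist"; returns a dict with "color" (384x512x3 uint8, red, green, blue), "z_map" (384x512 float32, m along the optical axis (not along the pixel's ray), 0 where there is no reading), "vertical_fov" (degrees; the focal length in pixels is half the picture's height over the tangent of half this angle, whatever the lens; pixels are square), "cx", "cy" (the principal point, pixels), "xyz" and "orientation" of the camera in the world; the wrist camera has in their place "hand_eye" (4x4, takes a point from camera to tool coordinates, whose origin is the TCP and whose axes are the flange's). Camera axes: x right, y down, z forward; pixel columns grow to the right and rows downward; lengths in m; the calibration is good to about 2 mm. A picture is of the moment at which its call begins: read the wrist's pose just before it.
- robot.hand_in(): hands the job in; it is judged then, once.
Trained networks look in a picture, given as the dict that the camera call returned (one of the last four; its "shot" number tells which), for a name from the list of things; names that differ only in an ending like _2 or _b are one class to them, and where a whole thing is asked for, a point or a joint stands for the part that bears it (a point fixed in the world has none). Each returns a list of dicts, best first, with "p" (0 to 1); they miss things now and then, are a little off and sometimes report something else, mostly with a low value. They report only what shows in the picture. A call takes as long as a camera call. They do not tell look-alikes from the thing itself.
- models.boxes_of(thing, picture): "bbox" ([centre column, centre row, width, height] in pixels, round what is visible of it).
- models.masks_of(thing, picture): "mask" (384x512 bool, what is visible of it) and "bbox" ([centre column, centre row, width, height] in pixels, round what is visible of it).
The state is a dict: "time_s": time; "joint_pos": joint angles; "dq": joint speeds; "joint_torque": joint torques, N m; "position": TCP position; "tcp_rot": TCP orientation; "wrist_force": force on the tool from outside, world axes, zero at the start; "wrist_torque": the same for the moment, N m; "gripper_width": opening from 0.0 (shut) to 1.0 (fully open); "grasp_force": force on a finger pad.
Only numpy, scipy, OpenCV 4.12 (cv2) and the standard library are available. Lean on these libraries where they do the work, as an engineer would, in place of code of your own. Each camera call takes 0.05 s, during which the arm holds its last target. There are 200 camera calls.

### The job

Stand each of the four filled amber bottles upright in the dish that has the colour of its cap, flat on the dish's floor inside the rim. Set them down rather than drop them, do not tip any bottle over, and leave the two white bottles where they are.

Things in the scene. Friction and masses are not known exactly. Their poses are not given: they have to be found in the camera images.
- amber_red_center (a point): dark amber (brown) glass bottle with a red cap and a white band label, standing loose on the bench: round, 42 mm in diameter up to 58 mm high, then a narrowing shoulder and a 30 mm wide red screw cap from 69 to 90 mm; 90 mm tall in all, about 80 to 170 g. The point is on its axis, half-way up (45 mm above its underside); z points up to the cap
- amber_blue_center (a point): dark amber (brown) glass bottle with a blue cap and a white band label, standing loose on the bench: round, 42 mm in diameter up to 58 mm high, then a narrowing shoulder and a 30 mm wide blue screw cap from 69 to 90 mm; 90 mm tall in all, about 80 to 170 g. The point is on its axis, half-way up (45 mm above its underside); z points up to the cap
- amber_green_center (a point): dark amber (brown) glass bottle with a green cap and a white band label, standing loose on the bench: round, 42 mm in diameter up to 58 mm high, then a narrowing shoulder and a 30 mm wide green screw cap from 69 to 90 mm; 90 mm tall in all, about 80 to 170 g. The point is on its axis, half-way up (45 mm above its underside); z points up to the cap
- amber_yellow_center (a point): dark amber (brown) glass bottle with a yellow cap and a white band label, standing loose on the bench: round, 42 mm in diameter up to 58 mm high, then a narrowing shoulder and a 30 mm wide yellow screw cap from 69 to 90 mm; 90 mm tall in all, about 80 to 170 g. The point is on its axis, half-way up (45 mm above its underside); z points up to the cap
- dish_red: shallow round red plastic dish, fixed to the bench: 78 mm outside diameter, 10 mm high, inner floor 4 mm above the bench and about 66 mm across, rim wall 4 mm thick. Origin: centre of its underside, on the bench; z up
- dish_blue: shallow round blue plastic dish, fixed to the bench: 78 mm outside diameter, 10 mm high, inner floor 4 mm above the bench and about 66 mm across, rim wall 4 mm thick. Origin: centre of its underside, on the bench; z up
- dish_green: shallow round green plastic dish, fixed to the bench: 78 mm outside diameter, 10 mm high, inner floor 4 mm above the bench and about 66 mm across, rim wall 4 mm thick. Origin: centre of its underside, on the bench; z up
- dish_yellow: shallow round yellow plastic dish, fixed to the bench: 78 mm outside diameter, 10 mm high, inner floor 4 mm above the bench and about 66 mm across, rim wall 4 mm thick. Origin: centre of its underside, on the bench; z up
- white_red_center (a point): white plastic bottle with a red cap, standing loose on the bench, not part of the job: round, 42 mm in diameter up to 58 mm high, then a narrowing shoulder and a 30 mm wide red screw cap from 69 to 90 mm; 90 mm tall in all, about 120 g. The point is on its axis, half-way up (45 mm above its underside); z points up to the cap
- white_blue_center (a point): white plastic bottle with a blue cap, standing loose on the bench, not part of the job: round, 42 mm in diameter up to 58 mm high, then a narrowing shoulder and a 30 mm wide blue screw cap from 69 to 90 mm; 90 mm tall in all, about 120 g. The point is on its axis, half-way up (45 mm above its underside); z points up to the cap
Not all that is in view belongs to the job. Leave any purple look-alike of the part that bears amber_blue_center alone.

How it is judged:
At the end, for the whole second after the job is handed in: Each amber bottle stands upright (within 0.1 rad), released and at rest, on the floor of the dish of its cap's colour, its axis within 15 mm of the dish's centre (inside the rim it cannot be farther off); both white bottles stand upright within 20 mm of where they began (horizontal distance between amber_red_center and dish_red below 0.015 m and height (world z) of amber_red_center between 0.042 and 0.056 m and angle between each of amber_red_center, amber_blue_center, amber_green_center, amber_yellow_center, white_red_center, white_blue_center's own z axis and vertical below 0.1 rad and linear speed of each of amber_red, amber_blue, amber_green, amber_yellow below 0.02 m/s and horizontal distance between amber_blue_center and dish_blue below 0.015 m and height (world z) of amber_blue_center between 0.042 and 0.056 m and horizontal distance between amber_green_center and dish_green below 0.015 m and height (world z) of amber_green_center between 0.042 and 0.056 m and horizontal distance between amber_yellow_center and dish_yellow below 0.015 m and height (world z) of amber_yellow_center between 0.042 and 0.056 m and distance of each of white_red_center, white_blue_center from where it was at the start of the episode below 0.02 m); the robot touches nothing.
It fails at once if a bottle is knocked over or tipped more than about 35 degrees (angle between any of amber_red_center, amber_blue_center, amber_green_center, amber_yellow_center, white_red_center, white_blue_center's own z axis and vertical above 0.6 rad).
It fails at once if a white bottle is moved by more than 20 mm (distance of any of white_red_center, white_blue_center from where it was at the start of the episode above 0.02 m).
It fails at once if an amber bottle is dropped (in free fall more than 35 mm above where it would stand) ((height (world z) of amber_red_center above 0.085 m and contact force between amber_red and anything else below 0.02 N) or (height (world z) of amber_blue_center above 0.085 m and contact force between amber_blue and anything else below 0.02 N) or (height (world z) of amber_green_center above 0.085 m and contact force between amber_green and anything else below 0.02 N) or (height (world z) of amber_yellow_center above 0.085 m and contact force between amber_yellow and anything else below 0.02 N)).
It also fails if it takes over 109 s, if anything falls off the work surface, if the arm or the gripper's body presses on something with over 40 N, if the wrist force passes 120 N, or if a joint passes its speed limit or range.

## Working session

There is one attempt and no reset: what is moved stays moved. The work goes in short steps, Python scripts to look and compute and a tool call to move; the robot and the scene stay as the last step left them, time stands still between calls to the robot, and variables do not carry over. Pictures are saved under pics/ and viewed, at most 14 in all, crops included, and the job is handed in when it is done.

Besides the shell and the picture viewer there is one more tool, called as name(argument=value, ...), one argument or row to a line, values as JSON. play_rows: Moves the arm, as the interface text tells. Its arguments: {"type":"object","properties":{"commands":{"type":"array"},"force":{"type":"number"}},"required":["commands"]}

```bash
mkdir -p pics
cat > h.py <<'E'
import numpy as np, cv2
from cell import robot, snapshot, models
def world(s,st=None):
    z=s["z_map"];H,W=z.shape
    f=H/2/np.tan(np.radians(s["vertical_fov"])/2)
    v,u=np.mgrid[:H,:W]
    P=np.stack([(u-s["cx"])/f*z,(v-s["cy"])/f*z,z],-1)
    if "hand_eye" in s:
        T=np.array(s["hand_eye"]);P=P@T[:3,:3].T+T[:3,3]
        R=np.array(st["tcp_rot"]);t=np.array(st["position"])
    else: R=np.array(s["orientation"]);t=np.array(s["xyz"])
    P=P@R.T+t
    P[z==0]=np.nan
    return P
def save(s,n): cv2.imwrite("pics/"+n+".png",s["color"][:,:,::-1])
E
python3 - <<'E'
from h import *
st=robot.read_state();print({k:np.round(v,3).tolist() for k,v in st.items()})
ims=[]
for n in("scene","side"):
    s=snapshot(n);print(n,s["xyz"],s["vertical_fov"]);save(s,n)
    P=world(s);np.savez(n,P=P,c=s["color"])
E
```

```text
{'time_s': 0.0, 'joint_pos': [1.55, 0.256, 0.107, -0.0, -1.424, -0.285], 'dq': [-0.001, -0.0, -0.002, -0.001, -0.001, 0.001], 'joint_torque': [0.001, -38.663, 23.794, 5.365, -0.006, -0.0], 'position': [0.165, 0.524, 0.23], 'tcp_rot': [[0.954, -0.301, -0.001], [-0.301, -0.954, -0.002], [0.0, 0.002, -1.0]], 'wrist_force': [0.737, -0.328, 0.296], 'wrist_torque': [0.002, 0.019, 0.032], 'grasp_force': 0.0, 'gripper_width': 0.998}
scene [1.22141611 0.03778176 1.06426637] 54.048582270956075
side [ 0.43799044 -0.83483528  0.5483737 ] 53.19884249929667
```

View pics/scene.png

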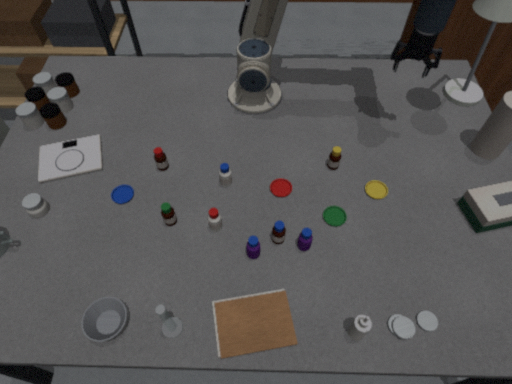

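View pics/side.png

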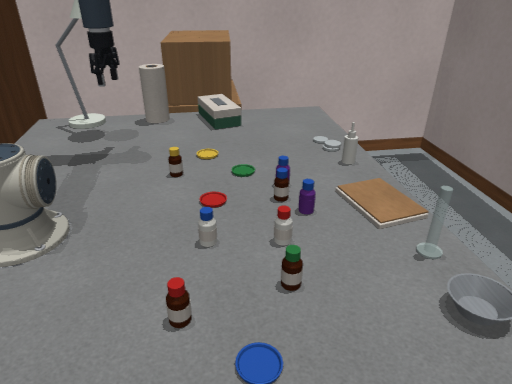

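The scene view (camera facing the robot) shows:
- **Amber bottles:** red at (160,158), green at (168,215), blue at (278,232) and yellow at (335,158).
- **Purple look-alikes:** (253,247) and (305,238), on either side of amber blue.
- **White bottles:** (225,174) and (215,218).
- **Dishes:** blue at (123,194), red at (281,188), green at (335,216) and yellow at (376,190).

```bash
cat > m.py <<'E'
from h import *
from scipy import ndimage as nd
for n in("scene","side"):
    d=np.load(n+".npz");P=d["P"]
    hsv=cv2.cvtColor(d["c"],cv2.COLOR_RGB2HSV)
    inr=(P[...,0]>.2)&(P[...,0]<.85)&(abs(P[...,1])<.6)
    print(n)
    for lab,lo,hi in(("caps",.074,.1),("dish",-.005,.0135)):
        m=inr&(P[...,2]>lo)&(P[...,2]<hi)&(hsv[...,1]>(110))&(hsv[...,2]>60)
        L,k=nd.label(m)
        for i in range(1,k+1):
            q=P[L==i]
            if len(q)<(12 if lab=="caps" else 60): continue
            vv,uu=np.where(L==i)
            c=(q.max(0)+q.min(0))/2
            print(lab,int(uu.mean()),int(vv.mean()),"hue",int(np.median(hsv[L==i][:,0])),len(q),c[:2].round(3),np.ptp(q,axis=0).round(3))
E
python3 m.py
```

```text
scene
caps 336 150 hue 25 65 [0.375 0.291] [0.027 0.027 0.019]
caps 157 151 hue 1 61 [ 0.387 -0.317] [0.031 0.027 0.02 ]
caps 224 167 hue 110 66 [ 0.453 -0.086] [0.028 0.027 0.021]
caps 165 206 hue 67 54 [ 0.613 -0.255] [0.025 0.025 0.012]
caps 213 212 hue 1 76 [ 0.629 -0.107] [0.027 0.025 0.019]
caps 279 225 hue 110 80 [0.67  0.091] [0.028 0.027 0.019]
caps 306 232 hue 110 81 [0.692 0.173] [0.026 0.027 0.019]
caps 252 240 hue 110 89 [0.722 0.016] [0.027 0.026 0.02 ]
dish 280 187 hue 1 325 [0.476 0.104] [0.076 0.072 0.017]
dish 376 189 hue 25 322 [0.478 0.429] [0.074 0.075 0.013]
dish 122 193 hue 110 337 [ 0.516 -0.435] [0.075 0.074 0.016]
dish 334 215 hue 67 341 [0.587 0.276] [0.073 0.073 0.015]
side
caps 173 150 hue 23 71 [0.37  0.286] [0.028 0.03  0.019]
caps 283 159 hue 110 74 [0.688 0.169] [0.025 0.031 0.018]
caps 282 172 hue 110 97 [0.668 0.089] [0.029 0.032 0.018]
caps 307 183 hue 110 102 [0.718 0.014] [0.026 0.03  0.018]
caps 283 211 hue 0 135 [ 0.626 -0.11 ] [0.028 0.033 0.018]
caps 205 212 hue 110 143 [ 0.45 -0.09] [0.028 0.03  0.018]
caps 292 252 hue 68 180 [ 0.609 -0.259] [0.026 0.029 0.019]
caps 175 286 hue 1 266 [ 0.386 -0.32 ] [0.028 0.031 0.019]
dish 207 153 hue 23 180 [0.476 0.428] [0.072 0.08  0.01 ]
dish 242 169 hue 68 211 [0.583 0.274] [0.071 0.074 0.012]
dish 212 198 hue 1 348 [0.476 0.111] [0.074 0.098 0.014]
dish 258 363 hue 110 1597 [ 0.513 -0.433] [0.076 0.083 0.014]
```

play_rows(
  commands=[
    [0.894,0.54,0,-0.0486,-1],
    [0.894,0.54,0,-0.0486,-1],
    [0.894,0.54,0,-0.0486,-1],
    [0.894,0.54,0,-0.0486,-1],
    [0.894,0.54,0,-0.0486,-1],
    [0.894,0.54,0,-0.0486,-1],
    [0.894,0.54,0,-0.0486,-1],
    [0.894,0.54,0,-0.0486,-1],
    [0.894,0.54,0,-0.0486,-1],
  ],
  force=40,
)

```text
time_s: 1.23
position: [0.3719, 0.2901, 0.2312]
tcp_rot: [[1.0, 0.002, -0.0], [0.002, -1.0, -0.0], [-0.0, 0.0, -1.0]]
wrist_force: [0.8, 0.4, 0.2]
gripper_width: 0.999
grasp_force: 0.0
```

```bash
cat > w.py <<'E'
import sys
from h import *
st=robot.read_state();s=snapshot("wrist");P=world(s,st)
print(st["time_s"],np.round(st["position"],4),np.round(st["tcp_rot"],3).tolist(),np.round(st["joint_pos"],2))
m=(P[...,2]>.08)&(P[...,2]<.1)
hsv=cv2.cvtColor(s["color"],cv2.COLOR_RGB2HSV)
m&=hsv[...,1]>100
from scipy import ndimage as nd
L,k=nd.label(m)
for i in range(1,k+1):
    q=P[L==i]
    if len(q)>60: print(int(np.median(hsv[L==i][:,0])),len(q),((q.max(0)+q.min(0))/2).round(4),np.ptp(q,axis=0).round(3))
save(s,sys.argv[1])
E
python3 w.py w1
```

```text
1.225 [0.3719 0.2901 0.2312] [[1.0, 0.002, -0.0], [0.002, -1.0, -0.0], [-0.0, 0.0, -1.0]] [ 1.    0.1  -0.08 -0.   -1.39  0.58]
26 861 [0.3708 0.2896 0.0865] [0.029 0.028 0.013]
```

View pics/w1.png

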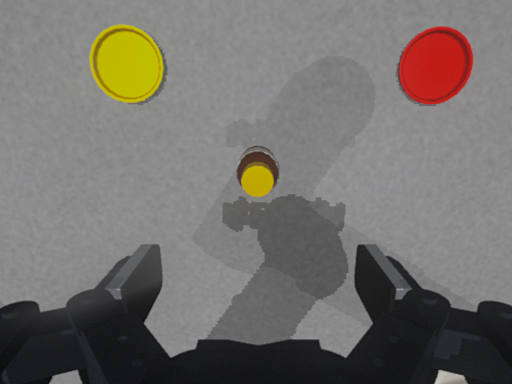

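The wrist view shows the yellow cap at (258,180), directly under the gripper, with the yellow dish at (127,63) and the red dish at (435,65). Next I descend and grip.

play_rows(
  commands=[
    [0,0,0.2,0,-1],
    [0,0,0.4,0,-1],
    [0,0,0.55,0,-1],
    [0,0,0.63,0,-1],
    [0,0,0.677,0,-1],
    [0,0,0.677,0,-1],
    [0,0,0.677,0,1],
    [0,0,0.677,0,1],
    [0,0,0.677,0,1],
    [0,0,0.677,0,1],
  ],
  force=40,
)

```text
time_s: 2.52
position: [0.3731, 0.29, 0.0293]
tcp_rot: [[1.0, -0.0, 0.002], [-0.0, -1.0, 0.002], [0.002, -0.002, -1.0]]
wrist_force: [-1.7, 0.4, 6.9]
gripper_width: 0.477
grasp_force: 40.5
```

play_rows(
  commands=[
    [0,0,0,0,1],
    [0,0,0,0,1],
    [0,0,0,0,1],
  ],
)

```text
time_s: 2.9
position: [0.3731, 0.29, 0.0292]
tcp_rot: [[1.0, -0.0, 0.001], [-0.0, -1.0, 0.002], [0.001, -0.002, -1.0]]
wrist_force: [-1.7, 0.0, 6.9]
gripper_width: 0.475
grasp_force: 40.5
```

play_rows(
  commands=[
    [0,0,-0.1,0,1],
    [0,0,-0.25,0,1],
    [0.05,-0.06,-0.35,0,1],
    [0.12,-0.16,-0.35,0,1],
    [0.2,-0.27,-0.35,0,1],
    [0.28,-0.38,-0.35,0,1],
    [0.34,-0.45,-0.35,0,1],
    [0.347,-0.463,-0.35,0,1],
    [0.347,-0.463,-0.35,0,1],
  ],
)

```text
time_s: 4.03
position: [0.4762, 0.4277, 0.1325]
tcp_rot: [[1.0, -0.001, -0.001], [-0.001, -1.0, -0.001], [-0.001, 0.001, -1.0]]
wrist_force: [0.3, -0.3, -1.7]
gripper_width: 0.476
grasp_force: 41.2
```

```bash
cat > d.py <<'E'
import sys
from h import *
from scipy import ndimage as nd
st=robot.read_state();s=snapshot("wrist");P=world(s,st)
print(st["time_s"],np.round(st["position"],4),np.round(st["joint_pos"],2),st["gripper_width"],st["grasp_force"])
hsv=cv2.cvtColor(s["color"],cv2.COLOR_RGB2HSV)
for lo,hi,nm in((-.003,.013,"dish"),(.08,.1,"cap")):
    L,k=nd.label((P[...,2]>lo)&(P[...,2]<hi)&(hsv[...,1]>110))
    for i in range(1,k+1):
        q=P[L==i]
        if len(q)>150: print(nm,int(np.median(hsv[L==i][:,0])),len(q),((q.max(0)+q.min(0))/2).round(4),np.ptp(q,axis=0).round(3))
save(s,sys.argv[1])
E
python3 d.py w2
```

```text
4.025 [0.4762 0.4277 0.1325] [ 0.98  0.48  0.18 -0.   -1.28  0.6 ] 0.475503788174884 41.18883176575629
dish 71 8316 [0.5815 0.2723 0.0065] [0.07  0.084 0.013]
dish 27 4905 [0.4819 0.4258 0.0058] [0.067 0.077 0.014]
```

View pics/w2.png

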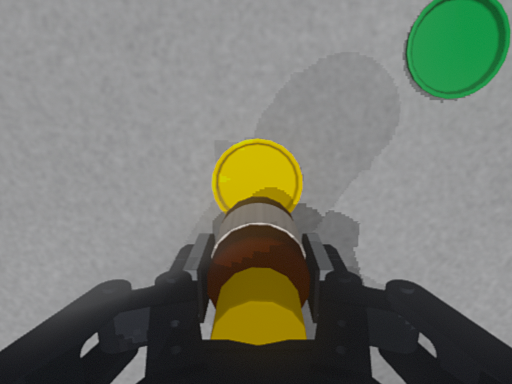

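The view shows the yellow dish at (257,180), right below the held bottle. Its centre comes out at about (0.477, 0.426), so I lower the bottle.

play_rows(
  commands=[
    [0,0.003,0.12,0,1],
    [0,0.003,0.22,0,1],
    [0,0.003,0.29,0,1],
    [0,0.003,0.32,0,1],
    [0,0.003,0.333,0,1],
    [0,0.003,0.335,0,1],
    [0,0.003,0.335,0,1],
  ],
)

```text
time_s: 4.95
position: [0.477, 0.4276, 0.0336]
tcp_rot: [[1.0, -0.0, 0.001], [-0.0, -1.0, 0.001], [0.001, -0.001, -1.0]]
wrist_force: [0.4, 0.4, -2.5]
gripper_width: 0.482
grasp_force: 41.2
```

play_rows(
  commands=[
    [0,0,0,0,0],
    [0,0,0,0,-0.3],
    [0,0,0,0,-0.6],
    [0,0,0,0,-1],
    [0,0,0,0,-1],
    [0,0,0,0,-1],
    [0,0,0,0,-1],
  ],
)

```text
time_s: 5.82
position: [0.4767, 0.4272, 0.0327]
tcp_rot: [[1.0, -0.0, -0.0], [-0.0, -1.0, -0.0], [-0.0, 0.0, -1.0]]
wrist_force: [1.2, -0.1, 0.7]
gripper_width: 0.996
grasp_force: 0.0
```

play_rows(
  commands=[
    [0,0,-0.15,0,-1],
    [0,0,-0.3,0,-1],
    [0,0,-0.45,0,-1],
    [0,0,-0.5,0,-1],
    [0,0,-0.5,0,-1],
  ],
)

```text
time_s: 6.45
position: [0.4768, 0.4276, 0.1834]
tcp_rot: [[1.0, -0.001, 0.001], [-0.001, -1.0, 0.002], [0.001, -0.002, -1.0]]
wrist_force: [-0.0, 1.3, -0.6]
gripper_width: 1.001
grasp_force: 0.0
```

```bash
python3 d.py w3
```

```text
6.45 [0.4768 0.4276 0.1834] [ 0.97  0.45  0.27 -0.   -1.39  0.6 ] 1.0005474808220467 0.0
dish 70 6031 [0.5847 0.2756 0.0066] [0.076 0.077 0.013]
dish 26 2410 [0.4776 0.4264 0.0061] [0.074 0.077 0.013]
cap 26 1287 [0.4751 0.4263 0.0885] [0.029 0.029 0.017]
```

play_rows(
  commands=[
    [0.1,0.15,0,0,-1],
    [0.2,0.35,0,0,-1],
    [0.3,0.55,0,0,-1],
    [0.3,0.6,0,0,-1],
    [0.3,0.6,0,0,-1],
  ],
)

```text
time_s: 7.12
position: [0.5662, 0.2454, 0.1811]
tcp_rot: [[1.0, -0.003, -0.003], [-0.003, -1.0, -0.001], [-0.003, 0.001, -1.0]]
wrist_force: [0.2, 0.5, 0.2]
gripper_width: 1.003
grasp_force: 0.0
```

play_rows(
  commands=[
    [0.03,0.05,0,0.025,-1],
    [0.07,0.11,0,0.053,-1],
    [0.11,0.17,0,0.082,-1],
    [0.15,0.24,0,0.11,-1],
    [0.19,0.3,0,0.139,-1],
    [0.23,0.36,0,0.168,-1],
    [0.27,0.42,0,0.196,-1],
    [0.31,0.48,0,0.225,-1],
    [0.333,0.523,0,0.25,-1],
    [0.333,0.523,0,0.25,-1],
  ],
)

```text
time_s: 8.38
position: [0.6662, 0.0909, 0.1813]
tcp_rot: [[0.001, -1.0, -0.002], [-1.0, -0.001, -0.0], [0.0, 0.002, -1.0]]
wrist_force: [-0.7, 0.6, -0.8]
gripper_width: 0.997
grasp_force: 0.0
```

```bash
python3 w.py w4
```

```text
8.375 [0.6662 0.0909 0.1813] [[0.001, -1.0, -0.002], [-1.0, -0.001, -0.0], [0.0, 0.002, -1.0]] [ 0.37  0.52  0.38 -0.   -1.43 -0.37]
107 1542 [0.7199 0.0132 0.0866] [0.029 0.029 0.013]
108 1220 [0.6681 0.0897 0.0865] [0.029 0.03  0.013]
107 1079 [0.69   0.1694 0.0864] [0.029 0.03  0.013]
```

View pics/w4.png

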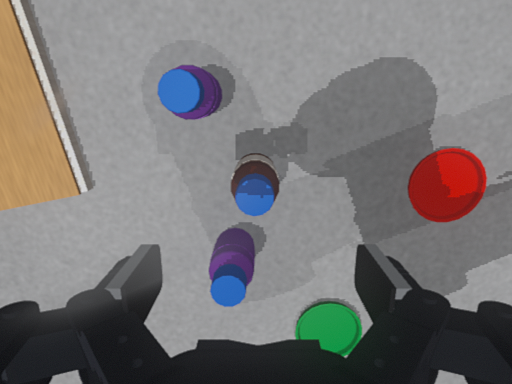

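The amber body is the middle bottle, cap at (255,195). The purple ones at (180,90) and (228,290) are clear of the finger line.

play_rows(
  commands=[
    [0.004,-0.006,0.1,0,-1],
    [0.004,-0.006,0.25,0,-1],
    [0.004,-0.006,0.4,0,-1],
    [0.004,-0.006,0.48,0,-1],
    [0.004,-0.006,0.51,0,-1],
    [0.004,-0.006,0.51,0,-1],
    [0.004,-0.006,0.51,0,1],
    [0.004,-0.006,0.51,0,1],
    [0.004,-0.006,0.51,0,1],
    [0.004,-0.006,0.51,0,1],
  ],
)

```text
time_s: 9.68
position: [0.669, 0.0891, 0.0309]
tcp_rot: [[-0.0, -1.0, 0.002], [-1.0, 0.0, 0.0], [-0.0, -0.002, -1.0]]
wrist_force: [-1.2, 0.0, 5.0]
gripper_width: 0.482
grasp_force: 41.1
```

play_rows(
  commands=[
    [0,0,0,0,1],
    [0,0,0,0,1],
    [0,0,0,0,1],
  ],
)

```text
time_s: 10.05
position: [0.669, 0.0891, 0.0309]
tcp_rot: [[-0.0, -1.0, 0.002], [-1.0, 0.0, 0.0], [-0.0, -0.002, -1.0]]
wrist_force: [-0.5, 1.0, 6.1]
gripper_width: 0.477
grasp_force: 41.1
```

play_rows(
  commands=[
    [0,0,-0.1,0,1],
    [0,0,-0.25,0,1],
    [0,0,-0.4,0,1],
    [0,0,-0.467,0,1],
    [0.1,0.04,-0.467,0,1],
    [0.25,0.1,-0.467,0,1],
    [0.42,0.17,-0.467,0,1],
    [0.6,0.21,-0.467,0,1],
    [0.75,0.25,-0.467,0,1],
    [0.9,0.28,-0.467,0,1],
  ],
)

```text
time_s: 11.3
position: [0.583, -0.1823, 0.1692]
tcp_rot: [[-0.001, -1.0, -0.001], [-1.0, 0.001, 0.001], [-0.001, 0.001, -1.0]]
wrist_force: [1.5, 0.4, -0.2]
gripper_width: 0.476
grasp_force: 40.8
```

play_rows(
  commands=[
    [0.15,0.04,0,0,1],
    [0.32,0.09,0,0,1],
    [0.5,0.14,0,0,1],
    [0.66,0.18,0,0,1],
    [0.78,0.22,0,0,1],
    [0.835,0.233,0,0,1],
    [0.843,0.233,0,0,1],
    [0.843,0.233,0,0,1],
  ],
)

```text
time_s: 12.3
position: [0.5146, -0.4329, 0.1695]
tcp_rot: [[0.0, -1.0, -0.0], [-1.0, -0.0, 0.001], [-0.001, 0.0, -1.0]]
wrist_force: [0.8, 0.5, -0.6]
gripper_width: 0.473
grasp_force: 40.8
```

```bash
python3 d.py w5
```

```text
12.3 [ 0.5146 -0.4329  0.1695] [-0.47  0.52  0.35 -0.   -1.4   0.47] 0.4728808405668404 40.81885906201933
dish 107 4538 [ 0.5126 -0.4398  0.0061] [0.077 0.073 0.013]
```

View pics/w5.png

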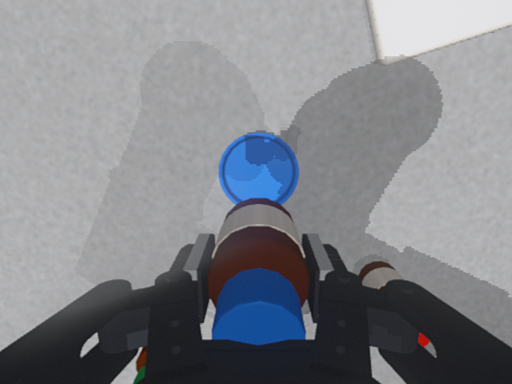

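The blue dish at (258,170) lies under the held bottle, so I lower it with a 3 mm correction.

play_rows(
  commands=[
    [0.01,0.004,0.12,0,1],
    [0.01,0.004,0.27,0,1],
    [0.01,0.004,0.38,0,1],
    [0.01,0.004,0.43,0,1],
    [0.01,0.004,0.448,0,1],
    [0.01,0.004,0.453,0,1],
    [0.01,0.004,0.453,0,1],
  ],
)

```text
time_s: 13.22
position: [0.5136, -0.4372, 0.0352]
tcp_rot: [[-0.0, -1.0, 0.002], [-1.0, 0.0, -0.001], [0.001, -0.002, -1.0]]
wrist_force: [-0.4, -0.4, -1.5]
gripper_width: 0.479
grasp_force: 40.8
```

play_rows(
  commands=[
    [0,0,0,0,0],
    [0,0,0,0,-0.3],
    [0,0,0,0,-0.6],
    [0,0,0,0,-1],
    [0,0,0,0,-1],
    [0,0,0,0,-1],
    [0,0,0,0,-1],
  ],
)

```text
time_s: 14.1
position: [0.5129, -0.4368, 0.0339]
tcp_rot: [[-0.0, -1.0, -0.0], [-1.0, 0.0, 0.0], [-0.0, 0.0, -1.0]]
wrist_force: [1.0, -1.0, 0.1]
gripper_width: 0.998
grasp_force: 0.0
```

play_rows(
  commands=[
    [0,0,-0.15,0,-1],
    [0,0,-0.3,0,-1],
    [0,0,-0.45,0,-1],
    [0,0,-0.5,0,-1],
    [0,0,-0.5,0,-1],
  ],
)

```text
time_s: 14.72
position: [0.5133, -0.4369, 0.1847]
tcp_rot: [[-0.0, -1.0, 0.002], [-1.0, 0.0, -0.001], [0.001, -0.002, -1.0]]
wrist_force: [-0.1, -0.3, -1.4]
gripper_width: 0.999
grasp_force: 0.0
```

```bash
python3 d.py w6
```

```text
14.725 [ 0.5133 -0.4369  0.1847] [-0.47  0.52  0.38 -0.   -1.43  0.47] 0.9993256447336306 0.0
dish 109 2294 [ 0.5126 -0.4395  0.0062] [0.076 0.073 0.013]
cap 108 1255 [ 0.5132 -0.4368  0.0885] [0.029 0.029 0.017]
```

play_rows(
  commands=[
    [-0.1,-0.05,0,0,-1],
    [-0.28,-0.15,0,0,-1],
    [-0.45,-0.24,0,0,-1],
    [-0.57,-0.3,0,0,-1],
    [-0.597,-0.32,0,0,-1],
    [-0.597,-0.32,0,0,-1],
    [-0.597,-0.32,0,0,-1],
  ],
)

```text
time_s: 15.65
position: [0.6082, -0.2588, 0.1831]
tcp_rot: [[-0.002, -1.0, -0.001], [-1.0, 0.002, 0.0], [-0.0, 0.001, -1.0]]
wrist_force: [0.1, -0.3, -0.4]
gripper_width: 1.002
grasp_force: 0.0
```

```bash
python3 w.py w7
```

```text
15.65 [ 0.6082 -0.2588  0.1831] [[-0.002, -1.0, -0.001], [-1.0, 0.002, 0.0], [-0.0, 0.001, -1.0]] [-0.17  0.49  0.34  0.   -1.42  0.16]
69 1135 [ 0.6106 -0.2592  0.0865] [0.028 0.029 0.013]
107 143 [ 0.4424 -0.0905  0.0911] [0.011 0.016 0.003]
```

View pics/w7.png

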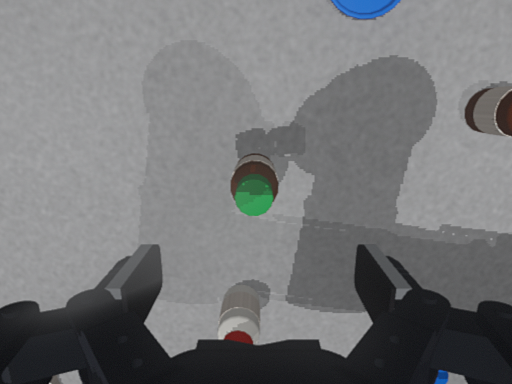

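Green cap at (255,195) is centred, and the white red bottle at (238,320) is clear.

play_rows(
  commands=[
    [0,-0.007,0.1,0,-1],
    [0,-0.007,0.25,0,-1],
    [0,-0.007,0.4,0,-1],
    [0,-0.007,0.48,0,-1],
    [0,-0.007,0.51,0,-1],
    [0,-0.007,0.51,0,-1],
    [0,-0.007,0.51,0,1],
    [0,-0.007,0.51,0,1],
    [0,-0.007,0.51,0,1],
    [0,-0.007,0.51,0,1],
  ],
)

```text
time_s: 16.95
position: [0.6117, -0.258, 0.0322]
tcp_rot: [[-0.0, -1.0, 0.002], [-1.0, 0.0, -0.001], [0.001, -0.002, -1.0]]
wrist_force: [-1.5, 0.0, 5.9]
gripper_width: 0.479
grasp_force: 41.1
```

play_rows(
  commands=[
    [0,0,0,0,1],
    [0,0,0,0,1],
    [0,0,0,0,1],
  ],
)

```text
time_s: 17.32
position: [0.6117, -0.258, 0.0322]
tcp_rot: [[-0.0, -1.0, 0.002], [-1.0, 0.0, -0.001], [0.001, -0.002, -1.0]]
wrist_force: [-0.3, 0.3, 6.6]
gripper_width: 0.473
grasp_force: 41.1
```

play_rows(
  commands=[
    [0,0,-0.1,0,1],
    [0,0,-0.25,0,1],
    [0,0,-0.4,0,1],
    [0,0,-0.467,0,1],
    [-0.1,0.03,-0.467,0,1],
    [-0.25,0.07,-0.467,0,1],
    [-0.42,0.12,-0.467,0,1],
    [-0.6,0.17,-0.467,0,1],
    [-0.75,0.17,-0.467,0,1],
    [-0.9,0.17,-0.467,0,1],
  ],
)

```text
time_s: 18.58
position: [0.5595, 0.014, 0.1707]
tcp_rot: [[-0.0, -1.0, -0.001], [-1.0, 0.0, 0.0], [-0.0, 0.001, -1.0]]
wrist_force: [0.8, 0.2, -1.7]
gripper_width: 0.474
grasp_force: 40.9
```

play_rows(
  commands=[
    [-0.15,0,0,0,1],
    [-0.32,0,0,0,1],
    [-0.5,-0.03,0,0,1],
    [-0.66,-0.06,0,0,1],
    [-0.79,-0.08,0,0,1],
    [-0.86,-0.081,0,0,1],
    [-0.877,-0.081,0,0,1],
    [-0.877,-0.081,0,0,1],
  ],
)

```text
time_s: 19.58
position: [0.5845, 0.2747, 0.1709]
tcp_rot: [[-0.001, -1.0, -0.0], [-1.0, 0.001, -0.0], [0.0, 0.0, -1.0]]
wrist_force: [1.1, -0.4, -1.5]
gripper_width: 0.476
grasp_force: 40.9
```

```bash
python3 d.py w8
```

```text
19.575 [0.5845 0.2747 0.1709] [ 0.68  0.47  0.27  0.   -1.37 -0.68] 0.4764156820241331 40.90384640847333
dish 1 1277 [0.4736 0.1304 0.0058] [0.068 0.019 0.014]
dish 70 3885 [0.5844 0.2688 0.0067] [0.075 0.064 0.012]
cap 106 2048 [0.6896 0.1701 0.0865] [0.029 0.029 0.013]
cap 28 607 [0.4758 0.4221 0.0882] [0.027 0.023 0.016]
```

View pics/w8.png

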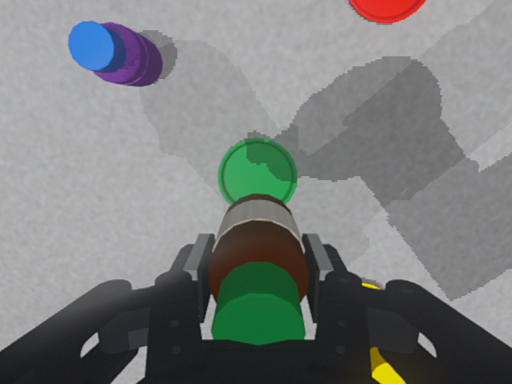

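The green dish at (257,175) is under the held bottle, matching the estimate of (0.5845, 0.275). I lower it.

play_rows(
  commands=[
    [0,0,0.12,0,1],
    [0,0,0.27,0,1],
    [0,0,0.38,0,1],
    [0,0,0.43,0,1],
    [0,0,0.448,0,1],
    [0,0,0.453,0,1],
    [0,0,0.453,0,1],
  ],
)

```text
time_s: 20.5
position: [0.5853, 0.2758, 0.0364]
tcp_rot: [[-0.0, -1.0, 0.002], [-1.0, 0.0, 0.001], [-0.001, -0.002, -1.0]]
wrist_force: [-0.2, 0.2, -1.3]
gripper_width: 0.476
grasp_force: 40.9
```

play_rows(
  commands=[
    [0,0,0,0,0],
    [0,0,0,0,-0.3],
    [0,0,0,0,-0.6],
    [0,0,0,0,-1],
    [0,0,0,0,-1],
    [0,0,0,0,-1],
    [0,0,0,0,-1],
  ],
)

```text
time_s: 21.38
position: [0.5846, 0.2754, 0.035]
tcp_rot: [[-0.0, -1.0, -0.0], [-1.0, 0.0, -0.0], [0.0, 0.0, -1.0]]
wrist_force: [-1.0, 0.9, 0.8]
gripper_width: 1.002
grasp_force: 0.0
```

play_rows(
  commands=[
    [0,0,-0.15,0,-1],
    [0,0,-0.3,0,-1],
    [0,0,-0.45,0,-1],
    [0,0,-0.5,0,-1],
    [0,0,-0.5,0,-1],
  ],
)

```text
time_s: 22.0
position: [0.5849, 0.2757, 0.1859]
tcp_rot: [[-0.0, -1.0, 0.001], [-1.0, 0.0, 0.001], [-0.001, -0.001, -1.0]]
wrist_force: [-0.8, 0.5, -1.3]
gripper_width: 1.001
grasp_force: 0.0
```

```bash
python3 d.py w9
```

```text
22.0 [0.5849 0.2757 0.1859] [ 0.68  0.46  0.3  -0.   -1.4  -0.68] 1.0005807618125997 0.0
dish 1 1424 [0.4741 0.1292 0.0065] [0.07  0.022 0.012]
dish 69 2103 [0.5838 0.2722 0.0073] [0.075 0.071 0.011]
dish 27 1079 [0.4959 0.4262 0.0079] [0.038 0.076 0.01 ]
cap 107 1773 [0.6899 0.1704 0.0867] [0.03  0.029 0.013]
cap 69 1216 [0.5845 0.2743 0.0886] [0.028 0.029 0.017]
```

play_rows(
  commands=[
    [0.1,0.03,0,0,-1],
    [0.27,0.09,0,0,-1],
    [0.45,0.15,0,0,-1],
    [0.63,0.21,0,0,-1],
    [0.81,0.27,0,0,-1],
    [0.99,0.33,0,0,-1],
  ],
)

```text
time_s: 22.8
position: [0.4835, -0.0233, 0.1831]
tcp_rot: [[-0.0, -1.0, -0.004], [-1.0, 0.0, -0.001], [0.001, 0.004, -1.0]]
wrist_force: [1.2, -0.3, 0.4]
gripper_width: 1.002
grasp_force: 0.0
```

play_rows(
  commands=[
    [0.18,0.06,0,0,-1],
    [0.36,0.12,0,0,-1],
    [0.54,0.18,0,0,-1],
    [0.72,0.24,0,0,-1],
    [0.88,0.29,0,0,-1],
    [0.97,0.325,0,0,-1],
    [0.993,0.333,0,0,-1],
    [0.993,0.333,0,0,-1],
    [0.993,0.333,0,0,-1],
  ],
)

```text
time_s: 23.92
position: [0.3857, -0.3185, 0.1846]
tcp_rot: [[0.001, -1.0, -0.001], [-1.0, -0.001, 0.001], [-0.001, 0.001, -1.0]]
wrist_force: [-0.5, 0.3, 0.3]
gripper_width: 0.997
grasp_force: 0.0
```

```bash
python3 w.py w10
```

```text
23.925 [ 0.3857 -0.3185  0.1846] [[0.001, -1.0, -0.001], [-1.0, -0.001, 0.001], [-0.001, 0.001, -1.0]] [-0.38  0.18 -0.11 -0.   -1.28  0.38]
107 2168 [ 0.5122 -0.4361  0.0886] [0.029 0.029 0.017]
1 1201 [ 0.3867 -0.3212  0.0865] [0.029 0.029 0.013]
```

View pics/w10.png

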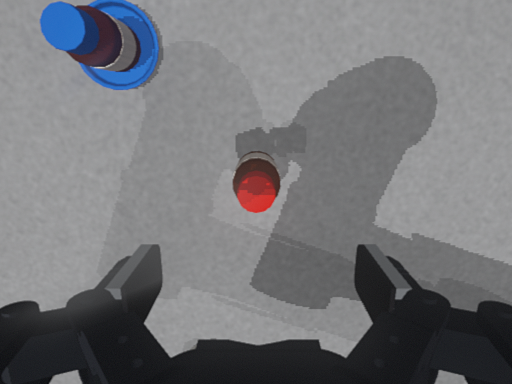

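Red cap at (257,193) on an amber body is centred. Blue stands in its dish at upper left.

play_rows(
  commands=[
    [0.008,-0.003,0.1,0,-1],
    [0.008,-0.003,0.25,0,-1],
    [0.008,-0.003,0.4,0,-1],
    [0.008,-0.003,0.48,0,-1],
    [0.008,-0.003,0.515,0,-1],
    [0.008,-0.003,0.515,0,-1],
    [0.008,-0.003,0.515,0,1],
    [0.008,-0.003,0.515,0,1],
    [0.008,-0.003,0.515,0,1],
    [0.008,-0.003,0.515,0,1],
  ],
)

```text
time_s: 25.22
position: [0.3871, -0.3222, 0.0316]
tcp_rot: [[-0.0, -1.0, 0.002], [-1.0, 0.0, -0.001], [0.001, -0.002, -1.0]]
wrist_force: [0.6, 1.2, 6.5]
gripper_width: 0.475
grasp_force: 40.4
```

play_rows(
  commands=[
    [0,0,0,0,1],
    [0,0,0,0,1],
    [0,0,0,0,1],
  ],
)

```text
time_s: 25.6
position: [0.3871, -0.3222, 0.0317]
tcp_rot: [[-0.0, -1.0, 0.002], [-1.0, 0.0, -0.001], [0.001, -0.002, -1.0]]
wrist_force: [-0.2, 1.5, 7.1]
gripper_width: 0.476
grasp_force: 40.4
```

play_rows(
  commands=[
    [0,0,-0.1,0,1],
    [0,0,-0.25,0,1],
    [0,0,-0.4,0,1],
    [0,0,-0.467,0,1],
    [0,0,-0.467,0,1],
    [-0.1,-0.02,-0.467,0,1],
    [-0.25,-0.05,-0.467,0,1],
    [-0.42,-0.08,-0.467,0,1],
    [-0.57,-0.12,-0.467,0,1],
    [-0.7,-0.15,-0.467,0,1],
  ],
)

```text
time_s: 26.85
position: [0.4305, -0.1101, 0.1688]
tcp_rot: [[-0.0, -1.0, -0.003], [-1.0, 0.0, 0.001], [-0.001, 0.003, -1.0]]
wrist_force: [1.2, 0.5, -1.1]
gripper_width: 0.474
grasp_force: 41.2
```

play_rows(
  commands=[
    [-0.15,-0.03,0,0,1],
    [-0.32,-0.07,0,0,1],
    [-0.48,-0.1,0,0,1],
    [-0.61,-0.13,0,0,1],
    [-0.69,-0.14,0,0,1],
    [-0.72,-0.143,0,0,1],
    [-0.72,-0.143,0,0,1],
    [-0.72,-0.143,0,0,1],
  ],
)

```text
time_s: 27.85
position: [0.4741, 0.1033, 0.1703]
tcp_rot: [[-0.001, -1.0, -0.001], [-1.0, 0.001, -0.0], [0.0, 0.001, -1.0]]
wrist_force: [0.5, -1.0, -2.7]
gripper_width: 0.478
grasp_force: 41.2
```

```bash
python3 d.py w11
```

```text
27.85 [0.4741 0.1033 0.1703] [ 0.54  0.16 -0.17 -0.   -1.24 -0.54] 0.4780408127220359 41.18503611534834
dish 1 4344 [0.4749 0.0982 0.0063] [0.077 0.069 0.013]
dish 137 237 [0.6803 0.1663 0.0075] [0.022 0.035 0.011]
cap 110 151 [0.6772 0.1708 0.0844] [0.005 0.019 0.009]
cap 70 300 [0.5846 0.262  0.0879] [0.021 0.006 0.016]
```

View pics/w11.png

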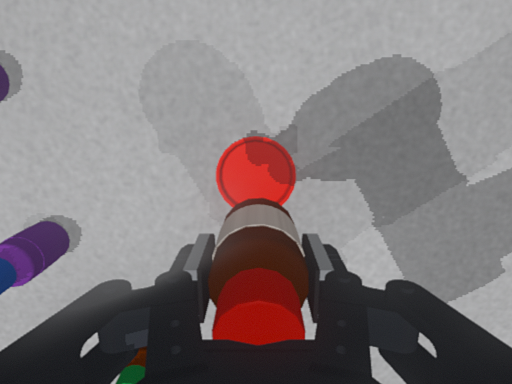

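The red dish at (256,175) is aligned under the held bottle. I lower, release and retreat.

play_rows(
  commands=[
    [0.003,-0.002,0.12,0,1],
    [0.003,-0.002,0.27,0,1],
    [0.003,-0.002,0.38,0,1],
    [0.003,-0.002,0.43,0,1],
    [0.003,-0.002,0.448,0,1],
    [0.003,-0.002,0.453,0,1],
    [0.003,-0.002,0.453,0,1],
  ],
)

```text
time_s: 28.78
position: [0.4756, 0.1031, 0.0357]
tcp_rot: [[-0.001, -1.0, 0.002], [-1.0, 0.001, 0.001], [-0.001, -0.002, -1.0]]
wrist_force: [-1.5, -0.5, 2.6]
gripper_width: 0.472
grasp_force: 41.5
```

play_rows(
  commands=[
    [0,0,0,0,0],
    [0,0,0,0,-0.3],
    [0,0,0,0,-0.6],
    [0,0,0,0,-1],
    [0,0,0,0,-1],
    [0,0,0,0,-1],
    [0,0,0,0,-1],
  ],
)

```text
time_s: 29.65
position: [0.4751, 0.1032, 0.0348]
tcp_rot: [[-0.0, -1.0, -0.0], [-1.0, 0.0, 0.0], [-0.0, 0.0, -1.0]]
wrist_force: [-0.1, 0.4, -0.3]
gripper_width: 0.999
grasp_force: 0.0
```

play_rows(
  commands=[
    [0,0,-0.15,0,-1],
    [0,0,-0.3,0,-1],
    [0,0,-0.45,0,-1],
    [0,0,-0.6,0,-1],
    [0,0,-0.7,0,-1],
    [0,0,-0.7,0,-1],
    [0,0,-0.7,0,-1],
  ],
)

```text
time_s: 30.52
position: [0.4746, 0.1032, 0.244]
tcp_rot: [[-0.0, -1.0, -0.001], [-1.0, 0.0, -0.0], [0.0, 0.001, -1.0]]
wrist_force: [0.9, -0.1, -0.9]
gripper_width: 1.001
grasp_force: 0.0
```

```bash
python3 d.py w12
python3 - <<'E'
from h import *
s=snapshot("side");save(s,"side2");np.savez("side",P=world(s),c=s["color"])
E
python3 m.py | sed -n '/side/,$p'
```

```text
30.525 [0.4746 0.1032 0.244 ] [ 0.54  0.12 -0.02 -0.   -1.42 -0.54] 1.001163229517493 0.0
dish 1 1785 [0.4747 0.1011 0.0062] [0.077 0.074 0.013]
dish 69 750 [0.5732 0.2734 0.0069] [0.053 0.075 0.012]
cap 1 833 [0.4752 0.1038 0.0887] [0.029 0.029 0.017]
cap 107 807 [0.6896 0.1694 0.0864] [0.03  0.029 0.013]
cap 70 498 [0.5815 0.2723 0.0883] [0.024 0.027 0.016]
side
caps 205 132 hue 23 63 [0.474 0.422] [0.027 0.028 0.023]
caps 242 147 hue 68 63 [0.583 0.27 ] [0.024 0.024 0.021]
caps 282 160 hue 110 76 [0.688 0.167] [0.025 0.03  0.018]
caps 211 173 hue 1 105 [0.474 0.103] [0.027 0.029 0.022]
caps 307 183 hue 110 100 [0.718 0.011] [0.026 0.026 0.018]
caps 283 211 hue 1 135 [ 0.626 -0.109] [0.028 0.032 0.017]
caps 205 212 hue 110 140 [ 0.45  -0.089] [0.028 0.029 0.018]
caps 258 328 hue 110 391 [ 0.512 -0.435] [0.028 0.03  0.023]
dish 207 154 hue 23 103 [0.476 0.421] [0.072 0.074 0.011]
dish 242 171 hue 68 108 [0.583 0.27 ] [0.071 0.068 0.011]
dish 213 200 hue 1 199 [0.476 0.107] [0.074 0.085 0.014]
dish 259 368 hue 110 840 [ 0.513 -0.439] [0.076 0.071 0.014]
```

View pics/side2.png

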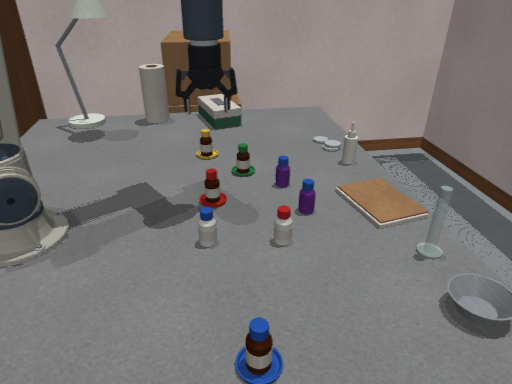

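All four bottles stand in their matching dishes: yellow (205,145), green (242,160), red (212,190) and blue (259,350). The white and purple bottles have not moved.

```bash
python3 -c "
from cell import robot
print(robot.hand_in())"
```

```text
the job is handed in; nothing more can be done
None
```

I stood all four amber bottles upright in the dishes matching their caps, left the white bottles where they were, and handed the job in at about 31 s; no verdict came back.

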